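# Clamp the amber colour standard into the tasting-room colour comparator

### The arm

A 6-joint arm with a two-finger parallel gripper is mounted at the origin on the work surface. World frame = base frame: x ahead of the robot, y to its left, z up, the work surface at z = 0. Lengths are in m, angles in rad, forces in N, time in s.
With the tool pointing down it reaches from about 0.25 to 0.775 m from the base axis. Payload 8.9 kg.
Tool frame: the origin (TCP) lies between the finger pads; the fingertips stand 8 mm ahead of it and the grasp point (between the pads) lies 11 mm behind it; z points along the fingers, x is the direction in which the jaws open and shut, and the axes are right-handed (so a half turn about z gives the same grasp; the last joint's range is limited). The gripper opens to 85 mm and grips with 20 to 120 N. Pads are 22 mm wide; open, the fingers measure 114 mm over their backs; the gripper's body (76 mm by 85 mm) begins 54 mm behind the grasp point. The pads swing forward as they close: fully open they stand 13 mm farther back than shut.
Start: joints at [-1.337, 0.291, -0.153, 1.127, 0, 1.431], TCP at [0.191, -0.489, 0.239] pointing down, gripper open.
Joint ranges: [-2.52, 2.52], [-0.91, 1.74], [-1.3, 1.37], [-1.96, 2.02], [-1.52, 1.47], [-3.14, 3.14]. Speed limits (rad/s): [2.22, 2.22, 2.79, 3.14, 3.14, 3.14].

### API

Orientations are given as a unit quaternion [w, x, y, z].
In Python, from rig import manip gives the robot as it stands.
- The arm moves only by the tool carry_out, never from a script. Its argument "deltas" is text: rows parted by semicolons, each of 5 numbers parted by spaces: the finger opening in mm, from 0 to 85.4, then the shift along the world's x, y, z in mm, then the turn about the world's z in rad. In form: fingers dx dy dz turn; .... A call has 1 to 10 rows; each row is the pose to reach, as a shift and turn from the pose measured when the call began; what a row does not reach only later rows make up. A row lasts 1/8 s, in which the tool goes at most 62.5 mm and 10.7 degrees, less where a joint would pass 70% of its speed; a pose out of reach is approached as far as the arm can. A call with a gripper value outside its range is refused whole. The fingers move at their own pace and stop on an object; "newtons" is the grip in N (left out, the last holds). Time passes only in rows, so rows that repeat a pose let the fingers close. It gives the time, the measured TCP pose, the force and the opening at its end, in the units of the state.
- manip.read_state(): the state, without advancing time (a new reading comes with each control period).
- manip.get_image(name): name is "scene" or "top"; returns (picture, depth): 384x512x3 uint8, red, green, blue; 384x512 float32, m along the optical axis (not along the pixel's ray), 0 where there is no reading.
- manip.calibration(name): a dict with "fov_y" (degrees; the focal length in pixels is half the picture's height over the tangent of half this angle, whatever the lens; pixels are square), "cx", "cy" (the principal point, pixels), "eye" and "orientation" of the camera in the world. Camera axes: x right, y up, looking along -z (the intrinsics and any distortion apply to the point x, -y, -z); pixel columns grow to the right and rows downward; lengths in m; the calibration is good to about 2 mm. A picture is of the moment at which its call begins. calibration takes no time and is no camera call.
- manip.close_job(): hands the job in, once; it reports no verdict.
The state is a dict: "time": time; "joint_positions": joint angles; "qvel": joint speeds; "joint_torque": joint torques, N m; "tool_pos": TCP position; "orientation": TCP orientation; "force": force on the tool from outside, world axes, zero at the start; "ft_torque": the same for the moment, N m; "grip_width": finger opening in m.
Only numpy, scipy, OpenCV 4.12 (cv2) and the standard library are available. Lean on these libraries where they do the work, as an engineer would, in place of code of your own. Each camera call takes 0.05 s, during which the arm holds its last target.

### The job

Before the tasting the colour comparator must be checked against the amber standard. Set the amber block (not the green or the blue one) down flat in the comparator's black-walled cradle, without dropping it, and let go while the clamp is still open; then swing the red-handled clamp all the way down so that it drives the block home and stays shut.

Things in the scene. Friction and masses are not known exactly. Their poses are not given: they have to be found in the camera images.
- amber_standard: Solid amber-orange block on a black foot, in a row (end to end, 20 mm gaps or more) with a green and a blue block of the same shape, on a 5 mm cork mat. 56 mm along its x, 30 mm along its y (amber part 28 mm, from 10 mm up), 50 mm high, about 120 g. Origin: centre of its underside, z up. Either way round will do.
- cradle (a point): Top centre of the cradle's sprung floor, 40 mm above the counter; axes of the white fixed comparator, z up. Pocket 74 mm in x by 48 mm in y, open above, black walls 10 mm higher than this point; block's long side along x. The floor bears the block; the shut clamp pushes both 10 mm down (spring 2.5-4 N). Clamp hinge line: along x, 100 mm to +y, 60 mm up; its grey cheeks reach 75 mm up.
- clamp (a joint): Clamp angle, rad: 0 = fully shut at its stop, arm level over the cradle, pointing to the comparator's -y; 1.57 = straight up; limit 1.95, leaning away from the cradle. Stiff hinge (0.5 N m friction): stays where it is left, takes about 5 N at the handle. Steel arm 22 mm wide, 14 mm thick; its black pad, 100 mm from the hinge, meets the block's top from 0.1 rad on.
- clamp_handle (a point): Centre of the flat red paddle at the clamp's free end: 80 mm along the comparator's x, 30 mm along the arm, 14 mm thick, 200 mm from the hinge line; 300 mm above the counter when the clamp is upright, 100 mm when shut. Push its back with shut fingers, square to the arm: from behind (the side away from the cradle) while steep, from above once low; pressing straight down while steep jams.
There are look-alikes about, which are no part of the job. Of the things like the amber_standard, leave any that is white or yellow; of the rest the smaller one is meant.

How it is judged:
On the way:
1. the amber block stands flat on the cradle's floor, let go, with the clamp still open (horizontal distance between amber_standard and cradle below 0.016 m and z of amber_standard in the frame of cradle between -0.005 and 0.004 m and angle between amber_standard's own z axis and vertical below 0.12 rad and value of joint clamp above 0.5 rad and contact force between amber_standard and the fingers below 0.1 N), for 0.2 s.
At the end, for the whole second after the job is handed in: The clamp is shut (within 0.04 rad of its stop) and holds the amber block at rest in the cradle: within 16 mm of its centre, long side along the pocket (within 0.4 rad), upright within 0.12 rad, and pressed at least 6 mm below the free height of the sprung floor (value of joint clamp below 0.04 rad and z of amber_standard in the frame of cradle below -0.006 m and horizontal distance between amber_standard and cradle below 0.016 m and angle between the x axis of amber_standard and the x axis of cradle, either way round below 0.4 rad and angle between amber_standard's own z axis and vertical below 0.12 rad and linear speed of amber_standard below 0.02 m/s); the robot touches nothing.
It fails at once if the amber block is dropped into the cradle (falls free faster than 0.7 m/s, a drop of about 25 mm) (horizontal distance between amber_standard and cradle below 0.06 m and linear speed of amber_standard above 0.7 m/s and contact force between amber_standard and the fingers below 0.1 N).
It also fails if it takes over 58 s, if anything falls off the work surface, if the arm or the gripper's body presses on something with over 40 N, if the wrist force passes 120 N, or if a joint passes its speed limit or range.

## Working session

There is one attempt and no reset: what is moved stays moved. The work goes in short steps, Python scripts to look and compute and a tool call to move; the robot and the scene stay as the last step left them, time stands still between calls to the robot, and variables do not carry over. Pictures are saved under pics/ and viewed, and the job is handed in when it is done.

Besides the shell and the picture viewer there is one more tool, called after "Emit:" as name(argument=value, ...) on one line, values as JSON. carry_out: Moves the arm, as the interface text tells. Its arguments: {"type":"object","properties":{"deltas":{"type":"string"},"newtons":{"type":"number"}},"required":["deltas"]}

```bash
mkdir -p pics; ls; cat > h.py <<'E'
import numpy as np, cv2
from rig import manip
from scipy.spatial.transform import Rotation as R
def cal(n):
    c=manip.calibration(n); return c
def world(n,u,v,d):
    c=cal(n); f=192/np.tan(np.radians(c['fov_y'])/2)
    u=np.asarray(u,float);v=np.asarray(v,float);d=np.asarray(d,float)
    if 'dist' in str(c.keys()).lower(): pass
    x=(u-c['cx'])/f*d; y=(v-c['cy'])/f*d
    P=np.stack([x,-y,-d],-1)
    o=c['orientation']; r=R.from_quat([o[1],o[2],o[3],o[0]])
    return P@r.as_matrix().T+np.array(c['eye'])
def shot(n,tag):
    p,d=manip.get_image(n); np.savez(f'pics/{tag}.npz',p=p,d=d)
    cv2.imwrite(f'pics/{tag}.png',p[:,:,::-1]); return p,d
E
python3 - <<'E'
from h import *
for n in('scene','top'):
    print(cal(n)); shot(n,n+'0')
print(manip.read_state())
E
```

```text
pics
{'fov_y': 50.351345936327625, 'cx': 250.6691139124977, 'cy': 192.7318021163535, 'eye': array([0.96376528, 0.1757292 , 0.73757548]), 'orientation': array([0.47920548, 0.17931741, 0.29337308, 0.80755162])}
{'fov_y': 46.75247239091759, 'cx': 260.01338864447956, 'cy': 198.05794343320443, 'eye': array([ 0.39180903, -0.07199296,  1.0202964 ]), 'orientation': array([ 0.7163064 ,  0.03778606, -0.04787686, -0.69511521])}
{'time': 0.1, 'joint_positions': array([-1.33728567e+00,  2.91204409e-01, -1.53999881e-01,  1.12668911e+00,
       -8.63858939e-06,  1.43152063e+00]), 'qvel': array([-0.0004907 , -0.00115048,  0.00138771, -0.00021355, -0.00060209,
       -0.00084   ]), 'joint_torque': array([ 1.71403939e-03, -5.37977886e+01,  3.31919038e+01,  9.32573952e-03,
       -2.24437777e-04,  1.27555967e-05]), 'tool_pos': array([ 0.19114198, -0.48859077,  0.23881889]), 'orientation': array([-3.65979586e-04,  8.25896910e-01, -5.63820888e-01, -4.08618939e-04]), 'force': array([0.57875955, 0.36671631, 0.54648438]), 'ft_torque': array([-0.01179746,  0.00668071, -0.00845953]), 'grip_width': 0.08540252243495855}
```

View pics/scene0.png

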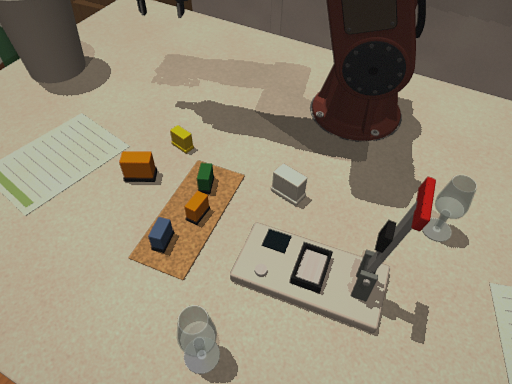

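View pics/top0.png

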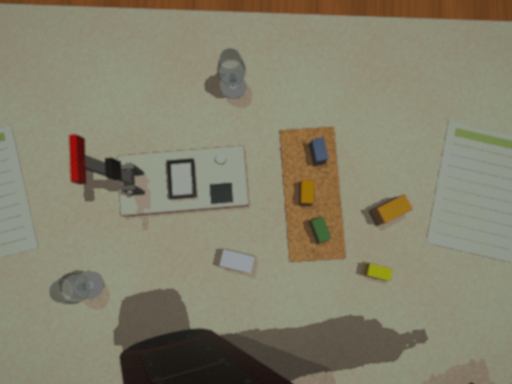

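Candidates: the orange block on the mat (scene 197,207; top 307,192), the larger orange block off the mat (scene 138,165; top 391,209), a yellow block (scene 181,138) and a white one (scene 289,184). The mat one fits: it is amber, in a row between green and blue, and smaller than the other orange. I'll confirm it with a crop and measurements.

```bash
python3 - <<'E'
from h import *
z={n:np.load(f'pics/{n}0.npz') for n in('scene','top')}
a=cv2.resize(z['scene']['p'][130:260,110:250],None,fx=2.8,fy=2.8,interpolation=cv2.INTER_CUBIC)
b=cv2.resize(z['top']['p'][120:250,270:410],None,fx=2.8,fy=2.8,interpolation=cv2.INTER_CUBIC)
cv2.imwrite('pics/crop1.png',np.hstack([a,b])[:,:,::-1])
def rect(P,t):
    r=cv2.minAreaRect((P[:,:2]*1000).astype(np.float32)); print(t,len(P),'c',np.round(r[0],1),'size',np.round(r[1],1),'ang',round(r[2],1),'z',np.round(np.percentile(P[:,2],[5,50,95])*1000,1))
for n in('top','scene'):
    p,d=z[n]['p'],z[n]['d']; hsv=cv2.cvtColor(p,cv2.COLOR_RGB2HSV)
    V,U=np.mgrid[:384,:512]; W=world(n,U,V,d); ok=d>0
    print(n,'counter z',np.median(W[300:320,480:500,2]) , np.median(W[60:80,400:420,2]))
    H,S,L=[hsv[...,i] for i in range(3)]
    masks={'orange':(H>8)&(H<22)&(S>190)&(L>80),'green':(H>50)&(H<85)&(S>110),'blue':(H>100)&(H<125)&(S>90),'red':((H<6)|(H>174))&(S>180)&(L>90)}
    for k,m in masks.items():
        m=(m&ok).astype(np.uint8); nn,lab,st,_=cv2.connectedComponentsWithStats(m)
        for i in range(1,nn):
            if st[i,4]<60: continue
            Q=W[lab==i]; zt=np.percentile(Q[:,2],95)
            print(n,k,'px',st[i,:4]); rect(Q,'  all')
            rect(Q[Q[:,2]>zt-.006],'  top')
E
```

```text
top counter z -0.00019763419362739398 -0.00048003433011489793
top orange px [301 180  13  24]
  all 188 c [ 527.8 -187.5] size [26.2 51.7] ang 89.8 z [46.1 54.3 57.4]
  top 165 c [ 527.9 -187.8] size [26.  51.8] ang 88.5 z [52.2 54.5 57.6]
top orange px [378 196  33  26]
  all 441 c [ 494.8 -373.7] size [32.8 65.1] ang 27.9 z [64.3 67.3 70.2]
  top 421 c [ 494.8 -373.7] size [32.8 65.1] ang 27.9 z [65.  67.4 70.2]
top green px [313 218  16  23]
  all 219 c [ 445.7 -217.7] size [46.5 22.8] ang 20.6 z [52.1 54.5 57.3]
  top 217 c [ 445.7 -217.7] size [46.5 22.8] ang 20.6 z [52.2 54.5 57.3]
top red px [ 70 135   9  47]
  all 341 c [534.2 221.5] size [76.8 13.1] ang 6.0 z [310.2 312.4 314.5]
  top 339 c [534.2 221. ] size [76.8 12.4] ang 6.7 z [310.2 312.4 314.5]
scene counter z 0.0007098388773991715 0.299979207309253
scene orange px [120 152  33  26]
  all 729 c [ 497.  -374.3] size [36.8 67.8] ang 27.7 z [21.1 61.4 69.1]
  top 342 c [ 497.  -374.3] size [36.8 67.8] ang 27.7 z [64.1 67.5 69.5]
scene orange px [185 191  24  30]
  all 418 c [ 529.4 -187.2] size [29.3 53.4] ang 88.1 z [22.2 53.3 56.8]
  top 252 c [ 529.  -187.7] size [28.7 52.5] ang 89.8 z [52.3 54.9 57.1]
scene green px [197 163  16  27]
  all 334 c [ 447.4 -217.3] size [52.6 26. ] ang 21.6 z [21.2 53.3 56.8]
  top 188 c [ 446.8 -217.9] size [51.2 25.3] ang 21.6 z [52.5 55.2 57.2]
scene blue px [149 218  23  29]
  all 173 c [ 626.5 -212.5] size [49.4 25.5] ang 13.2 z [27.3 54.3 56.6]
  top 123 c [ 626.1 -212.5] size [47.2 25.5] ang 12.5 z [52.2 54.9 56.7]
scene red px [413 177  23  49]
  all 495 c [537.3 221.1] size [77.3 15.4] ang 6.8 z [303.8 312.4 314.1]
  top 432 c [537.1 221.7] size [77.1 14.1] ang 6.5 z [310.5 312.6 314.1]
```

View pics/crop1.png

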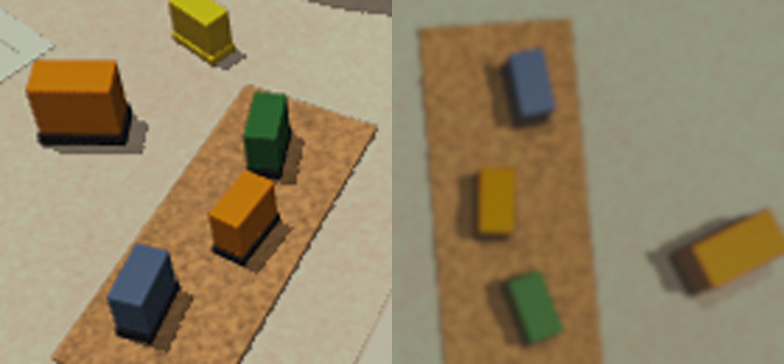

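```bash
python3 - <<'E'
from h import *
z={n:np.load(f'pics/{n}0.npz') for n in('scene','top')}
a=cv2.resize(z['scene']['p'][170:330,225:480],None,fx=3,fy=3,interpolation=cv2.INTER_CUBIC)
cv2.imwrite('pics/crop2.png',a[:,:,::-1])
a=cv2.resize(z['top']['p'][120:230,60:260],None,fx=4,fy=4,interpolation=cv2.INTER_CUBIC)
cv2.imwrite('pics/crop3.png',a[:,:,::-1])
for n,(u0,u1,v0,v1) in {'top':(110,260,135,225),'scene':(225,400,215,330)}.items():
    p,d=z[n]['p'].astype(int),z[n]['d']
    V,U=np.mgrid[:384,:512]; W=world(n,U,V,d)
    box=(U>u0)&(U<u1)&(V>v0)&(V<v1)&(d>0)
    Z=W[...,2]; print(n,np.histogram(Z[box]*1000,bins=np.arange(-5,115,5)))
    dark=p.max(-1)<60
    w=box&dark&(Z>.042)&(Z<.056)
    nn,lab,st,_=cv2.connectedComponentsWithStats(w.astype(np.uint8))
    for i in range(1,nn):
        if st[i,4]<25: continue
        Q=W[lab==i]; r=cv2.minAreaRect((Q[:,:2]*1000).astype(np.float32)); print('dark',st[i],r,np.median(Q[:,2]))
    base=box&(Z>.02)&(Z<.05)&~dark
    nn,lab,st,_=cv2.connectedComponentsWithStats(base.astype(np.uint8))
    for i in range(1,nn):
        if st[i,4]<60: continue
        Q=W[lab==i]; r=cv2.minAreaRect((Q[:,:2]*1000).astype(np.float32)); print('light',st[i],r,np.median(Q[:,2]))
E
```

```text
top (array([2865, 2255,   36,   25,   27,  521, 4796,  775,  449,  328,  239,
        150,   13,   11,    8,   12,    8,   11,    5,   14,   19,   48,
         73]), array([ -5,   0,   5,  10,  15,  20,  25,  30,  35,  40,  45,  50,  55,
        60,  65,  70,  75,  80,  85,  90,  95, 100, 105, 110]))
dark [167 160  29  38 221] ((548.6529541015625, 92.0312271118164), (83.05648803710938, 58.68989181518555), 5.925373077392578) 0.04961459136373614
light [ 118  146  132   71 5926] ((548.9395751953125, 91.61345672607422), (140.86746215820312, 290.2552185058594), 6.628573894500732) 0.0276332553261458
light [170 162  24  35 733] ((548.7457885742188, 91.3409652709961), (76.4566650390625, 49.994102478027344), 7.2692670822143555) 0.039800163801328226
scene (array([3801, 5217,  143,  181,  183,  312, 6211,  761,  464,  510,  285,
        242,   28,   34,   28,   37,   26,   31,   28,   22,   31,   51,
        100]), array([ -5,   0,   5,  10,  15,  20,  25,  30,  35,  40,  45,  50,  55,
        60,  65,  70,  75,  80,  85,  90,  95, 100, 105, 110]))
dark [291 243  41  47 427] ((551.4529418945312, 92.55107879638672), (86.64846801757812, 58.27872085571289), 6.7638726234436035) 0.04941559535923956
dark [352 290  17   9  63] ((565.2365112304688, 194.13072204589844), (2.868662118911743, 28.365795135498047), 3.436234474182129) 0.048498987060336285
light [ 230  222  160  108 6884] ((550.7845458984375, 91.70799255371094), (141.66253662109375, 290.3702697753906), 6.62900447845459) 0.028101995276906155
light [295 249  33  35 730] ((550.2351684570312, 91.572021484375), (75.96192932128906, 48.51443099975586), 6.5569610595703125) 0.04019816702857254
```

View pics/crop2.png

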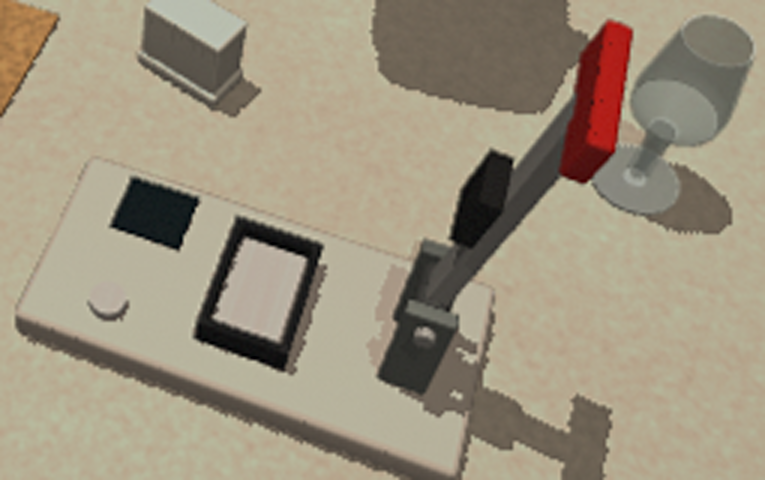

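View pics/crop3.png

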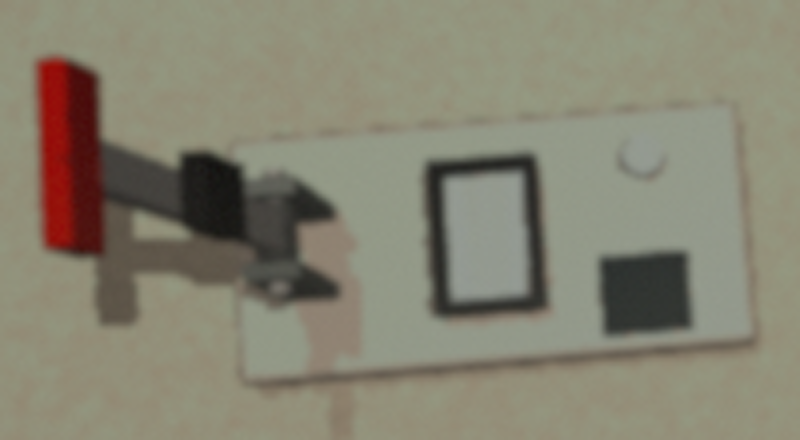

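Both cameras agree. The amber block's centre is about (0.529, -0.1875), its top is at 55 mm and its long side runs along world x. The cradle is at (0.5495, 0.0918, 0.040) with yaw 6.6°, and the clamp is at about 1.72 rad, leaning away. Sizes and heights match the description, so I'll approach.

Emit:
carry_out(deltas="85 337 301 -109 -0.385;85 337 301 -109 -0.385;85 337 301 -109 -0.385;85 337 301 -109 -0.385;85 337 301 -109 -0.385;85 337 301 -109 -0.385;85 337 301 -109 -0.385;85 337 301 -109 -0.385;85 337 301 -109 -0.385;85 337 301 -109 -0.385", newtons=40)

```text
time: 1.35
tool_pos: [0.5276, -0.1878, 0.1296]
orientation: [0.0, -0.703, 0.711, 0.001]
force: [-0.1, -0.7, 0.9]
grip_width: 0.085
```

Emit:
carry_out(deltas="85 1 0 -50 0;85 1 0 -100 0;85 1 0 -100 0;85 1 0 -100 0;20 1 0 -100 0;20 1 0 -100 0;20 1 0 -100 0;20 1 0 -100 0;20 1 0 -100 0;20 1 0 -100 0", newtons=40)

```text
time: 2.6
tool_pos: [0.529, -0.188, 0.0304]
orientation: [0.0, -0.703, 0.711, 0.0]
force: [-1.4, 0.3, 8.1]
grip_width: 0.0276
```

Emit:
carry_out(deltas="20 0 0 30 0;20 0 0 80 0;20 0 0 120 0;20 0 0 120 0;20 0 0 120 0")

```text
time: 3.22
tool_pos: [0.5285, -0.1877, 0.1496]
orientation: [0.0, -0.703, 0.711, 0.001]
force: [-0.2, -0.2, -1.0]
grip_width: 0.0278
```

```bash
python3 - <<'E'
from h import *
p,d=shot('scene','s1')
V,U=np.mgrid[:384,:512]; W=world('scene',U,V,d)
hsv=cv2.cvtColor(p,cv2.COLOR_RGB2HSV)
m=(hsv[...,0]>8)&(hsv[...,0]<22)&(hsv[...,1]>190)&(W[...,2]>.1)
Q=W[m&(d>0)]; print(len(Q),Q.min(0),Q.max(0),manip.read_state()['tool_pos'],manip.read_state()['force'])
cv2.imwrite('pics/s1c.png',cv2.resize(p[80:260,110:300],None,fx=3,fy=3)[:,:,::-1])
E
```

```text
346 [ 0.51919913 -0.20242073  0.13305078] [ 0.55570323 -0.1742221   0.17943688] [ 0.52819    -0.18754293  0.14908739] [-0.42666432  0.0445438  -1.81551085]
```

View pics/s1c.png

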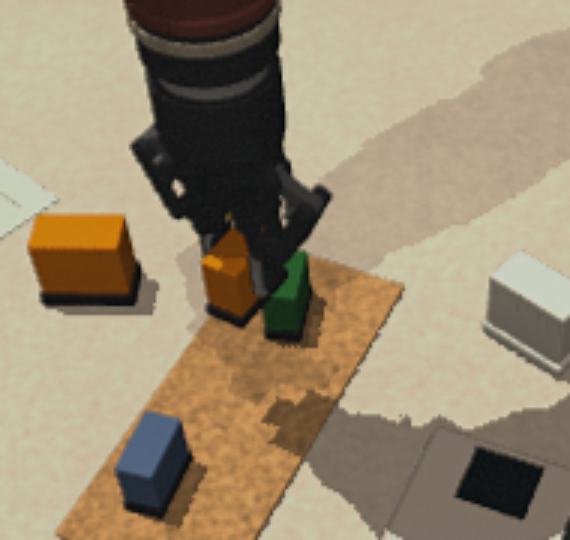

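The amber block is held upright between the jaws (crop around 235,285), with the green and blue blocks undisturbed. I'll carry it over the cradle.

Emit:
carry_out(deltas="20 5 60 0 0.04;20 10 120 0 0.08;20 16 180 0 0.126;20 21 240 0 0.126;20 21 279 0 0.126;20 21 279 0 0.126;20 21 279 -20 0.126;20 21 279 -40 0.126;20 21 279 -50 0.126;20 21 279 -50 0.126")

```text
time: 4.53
tool_pos: [0.5484, 0.0908, 0.0981]
orientation: [0.001, 0.746, -0.666, -0.002]
force: [1.1, -0.3, -1.1]
grip_width: 0.0273
```

```bash
python3 - <<'E'
from h import *
p,d=shot('scene','s2')
V,U=np.mgrid[:384,:512]; W=world('scene',U,V,d)
hsv=cv2.cvtColor(p,cv2.COLOR_RGB2HSV)
m=(hsv[...,0]>8)&(hsv[...,0]<22)&(hsv[...,1]>190)&(W[...,2]>.07)&(d>0)&(W[...,1]>0)
Q=W[m]; print(len(Q),Q.min(0),Q.max(0)); s=manip.read_state(); print(s['tool_pos'],s['force'],s['orientation'])
cv2.imwrite('pics/s2c.png',cv2.resize(p[130:330,220:440],None,fx=3,fy=3)[:,:,::-1])
E
```

```text
487 [0.52907961 0.07519414 0.08058235] [0.57630893 0.10583181 0.12646367]
[0.54904672 0.090974   0.09890745] [ 0.48778542 -0.59476617 -0.929439  ] [ 3.94301009e-04  7.46078532e-01 -6.65856411e-01 -1.38156784e-03]
```

View pics/s2c.png

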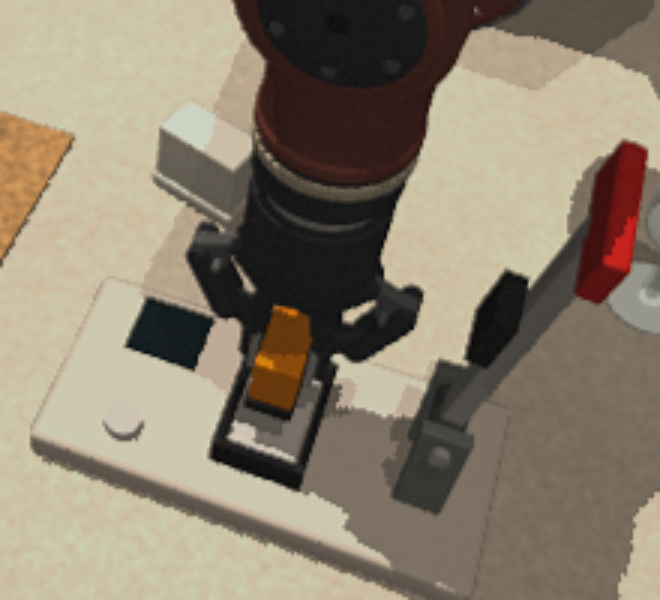

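Emit:
carry_out(deltas="20 1 1 -15 0;20 1 1 -25 0;20 1 1 -30 0;20 1 1 -32 0;20 1 1 -33 0;20 1 1 -33 0")

```text
time: 5.32
tool_pos: [0.5502, 0.092, 0.0661]
orientation: [0.0, 0.746, -0.666, -0.001]
force: [0.4, 0.6, -1.0]
grip_width: 0.0275
```

Emit:
carry_out(deltas="20 0 0 -1 0;20 0 0 -1 0;20 0 0 -1.5 0;20 0 0 -1.5 0")

```text
time: 5.82
tool_pos: [0.5504, 0.092, 0.0647]
orientation: [0.0, 0.746, -0.666, -0.001]
force: [0.4, -0.6, 1.9]
grip_width: 0.0276
```

The wrist force rose from -1.0 N to +1.9 N, which means the floor has taken the load. I'll open the fingers.

Emit:
carry_out(deltas="40 0 0 0 0;60 0 0 0 0;80 0 0 0 0;85 0 0 0 0;85 0 0 0 0;85 0 0 30 0;85 0 0 60 0;85 0 0 110 0;85 0 0 150 0;85 0 0 150 0")

```text
time: 7.08
tool_pos: [0.5523, 0.0921, 0.2179]
orientation: [-0.002, 0.746, -0.666, 0.001]
force: [1.4, -0.1, 0.1]
grip_width: 0.085
```

```bash
python3 - <<'E'
from h import *
p,d=shot('scene','s3')
V,U=np.mgrid[:384,:512]; W=world('scene',U,V,d)
hsv=cv2.cvtColor(p,cv2.COLOR_RGB2HSV)
m=(hsv[...,0]>8)&(hsv[...,0]<22)&(hsv[...,1]>190)&(W[...,2]>.04)&(d>0)&(W[...,1]>0)
Q=W[m]; print(len(Q),Q.min(0),Q.max(0)); T=Q[Q[:,2]>.085];print(cv2.minAreaRect((T[:,:2]*1000).astype(np.float32)),np.median(T[:,2]))
m=((hsv[...,0]<6)|(hsv[...,0]>174))&(hsv[...,1]>180)&(d>0)&(W[...,2]>.2); R_=W[m]; print('red',R_.min(0),R_.max(0))
s=manip.read_state(); print(s['tool_pos'],s['force'],s['joint_positions'])
cv2.imwrite('pics/s3c.png',cv2.resize(p[130:330,220:480],None,fx=3,fy=3)[:,:,::-1])
E
```

```text
499 [0.51159341 0.07574224 0.0475744 ] [0.57801402 0.10707305 0.09315208]
((551.9849243164062, 90.84786987304688), (51.09294509887695, 27.780197143554688), 6.4611711502075195) 0.09011134734474524
red [0.49841727 0.20896723 0.2848874 ] [0.57725549 0.23237119 0.31491635]
[0.55120352 0.09203418 0.21587972] [0.29598055 0.46383507 0.30919616] [ 3.38690346e-02  3.67540445e-01 -1.05494993e-01  1.09682541e+00
  1.31720855e-03  3.06191989e+00]
```

View pics/s3c.png

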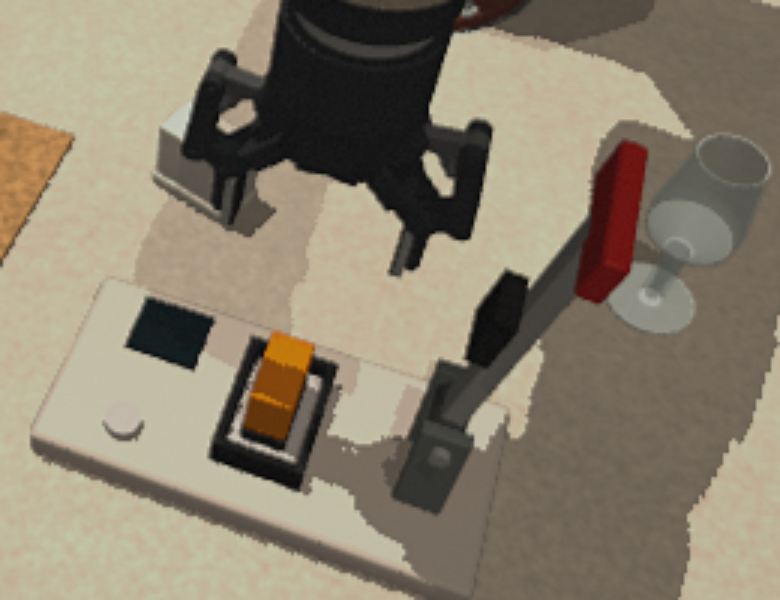

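The block is standing flat in the cradle (top at 90 mm, centre about (0.5515, 0.091), yaw 6.5°), let go with the clamp open. Next I'll work out the clamp push path and check the nearby glass.

```bash
python3 - <<'E'
from h import *
z=np.load('pics/top0.npz');d=z['d'];V,U=np.mgrid[:384,:512];W=world('top',U,V,d)
b=(U>45)&(U<110)&(V>260)&(V<310)&(d>0)&(W[...,2]>.015);Q=W[b];print('glass',len(Q),Q.min(0),Q.max(0))
for t in [1.57,1.45,1.3,1.15,1.0,.85,.7,.55,.4,.3,.2,.1,.05,0,-.03]:
    Y=-200*np.cos(t)+7*np.sin(t)+11; Z=108+200*np.sin(t)+7*np.cos(t)
    print(t,np.round([538.5-.115*Y,191.1+.993*Y,Z]))
E
```

```text
glass 1034 [0.27702018 0.25814841 0.06498748] [0.33902822 0.32236755 0.15797667]
1.57 [536. 209. 308.]
1.45 [539. 185. 307.]
1.3 [543. 156. 303.]
1.15 [546. 127. 293.]
1.0 [549. 101. 280.]
0.85 [552.  76. 263.]
0.7 [554.  55. 242.]
0.55 [556.  36. 219.]
0.4 [558.  22. 192.]
0.3 [559.  14. 174.]
0.2 [560.   9. 155.]
0.1 [560.   5. 135.]
0.05 [560.   4. 125.]
0 [560.   3. 115.]
-0.03 [560.   3. 109.]
```

Emit:
carry_out(deltas="0 0 0 50 0.18;0 0 0 100 0.36;0 0 0 150 0.54;0 0 0 150 0.72;0 0 0 150 0.9;0 0 0 150 1.08;0 0 0 150 1.26;0 0 0 150 1.44;0 0 0 150 1.57;0 0 0 150 1.57")

```text
time: 8.38
tool_pos: [0.5509, 0.092, 0.3645]
orientation: [-0.001, 0.998, 0.056, -0.002]
force: [-0.5, -0.7, 0.6]
grip_width: -0.0002
```

Emit:
carry_out(deltas="0 -7 60 5 0;0 -14 120 5 0;0 -20 170 5 0;0 -20 170 5 0;0 -20 170 5 0;0 -20 170 -30 0;0 -20 170 -62 0;0 -20 170 -62 0;0 -20 170 -62 0")

```text
time: 9.5
tool_pos: [0.5315, 0.2614, 0.3038]
orientation: [-0.001, 0.998, 0.055, -0.001]
force: [0.1, -0.7, -0.0]
grip_width: 0.0001
```

```bash
python3 - <<'E'
from h import *
p,d=shot('scene','s4')
cv2.imwrite('pics/s4c.png',cv2.resize(p[100:330,220:500],None,fx=2.6,fy=2.6)[:,:,::-1])
E
```

```text
(no output)
```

View pics/s4c.png

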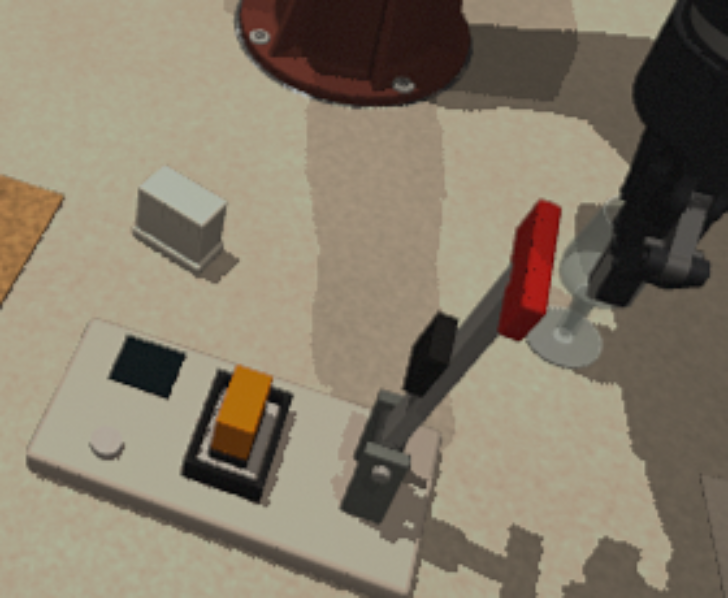

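The shut fingers (crop 620,270) are behind the red paddle (530,270), with free space around them. I'll start the push.

Emit:
carry_out(deltas="0 2 -18 1 0;0 4 -36 1 0;0 5 -52 2 0;0 6 -64 2 0;0 7 -76 2 0;0 9 -90 1 0;0 11 -105 -1 0;0 12 -119 -5 0;0 14 -134 -11 0;0 14 -134 -11 0")

```text
time: 10.8
tool_pos: [0.5457, 0.1261, 0.2926]
orientation: [-0.0, 0.999, 0.054, -0.001]
force: [0.1, -0.3, -0.1]
grip_width: 0.0
```

```bash
python3 - <<'E'
from h import *
p,d=shot('scene','s5')
s=manip.read_state(); print(s['tool_pos'],s['force'])
cv2.imwrite('pics/s5c.png',cv2.resize(p[70:330,220:500],None,fx=2.2,fy=2.2)[:,:,::-1])
E
```

```text
[0.5456425  0.12683739 0.29283448] [-0.86803734  0.07344643 -0.43064957]
```

View pics/s5c.png

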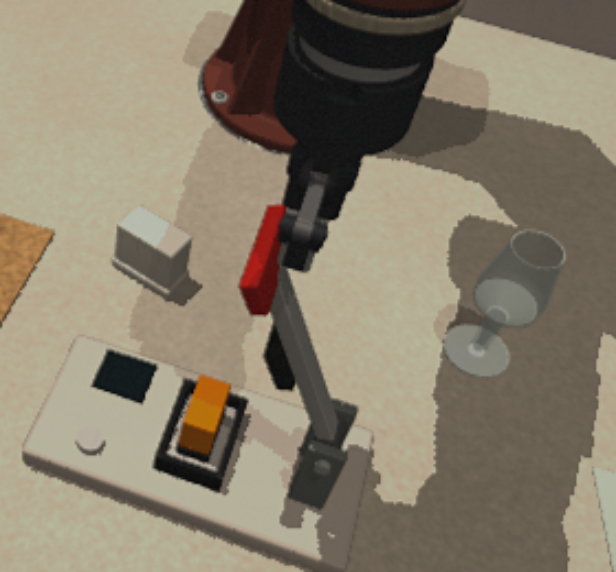

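The clamp is following, now at about 1.1 rad. I'll continue along the arc.

Emit:
carry_out(deltas="0 2 -13 -6 0;0 3 -26 -13 0;0 5 -38 -21 0;0 6 -51 -30 0;0 7 -62 -40 0;0 8 -72 -51 0;0 9 -82 -62 0;0 10 -91 -74 0;0 11 -98 -87 0;0 12 -105 -101 0")

```text
time: 12.1
tool_pos: [0.5576, 0.0212, 0.1909]
orientation: [-0.0, 0.999, 0.055, -0.001]
force: [-0.2, 0.2, 2.3]
grip_width: -0.0003
```

```bash
python3 - <<'E'
from h import *
p,d=shot('scene','s6')
s=manip.read_state(); print(s['tool_pos'],s['force'])
cv2.imwrite('pics/s6c.png',cv2.resize(p[70:330,220:500],None,fx=2.2,fy=2.2)[:,:,::-1])
E
```

```text
[0.55686486 0.02069729 0.18906138] [ 0.17008713 -0.97824784 -0.58295557]
```

View pics/s6c.png

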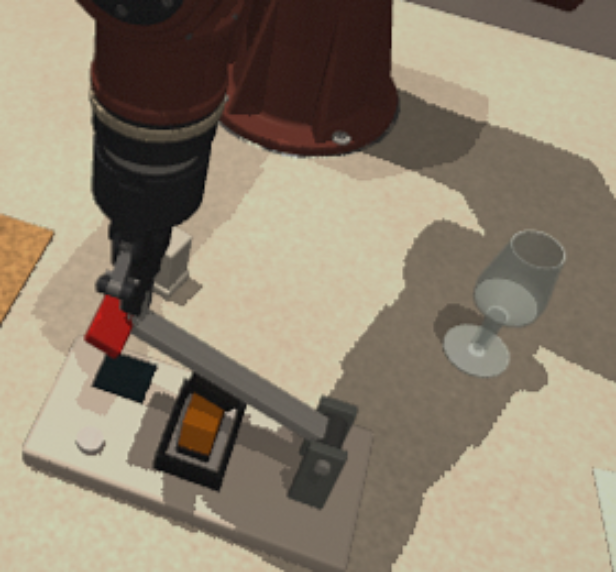

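Emit:
carry_out(deltas="0 1 -4 -8 0;0 2 -7 -15 0;0 3 -10 -25 0;0 3 -12 -34 0;0 3 -14 -44 0;0 3 -16 -54 0;0 3 -17 -60 0;0 3 -18 -66 0;0 3 -18 -71 0;0 3 -18 -71 0")

```text
time: 13.4
tool_pos: [0.5595, 0.0026, 0.1176]
orientation: [-0.0, 0.999, 0.054, -0.003]
force: [-0.2, -1.7, -0.2]
grip_width: -0.0006
```

Emit:
carry_out(deltas="0 0 0 -1 0;0 0 0 -2 0;0 0 0 -3 0;0 0 0 -3 0")

```text
time: 13.9
tool_pos: [0.5595, 0.0026, 0.115]
orientation: [-0.0, 0.999, 0.054, -0.003]
force: [-1.1, 0.0, 6.1]
grip_width: 0.0002
```

Emit:
carry_out(deltas="0 0 0 -1 0;0 0 0 -2 0;0 0 0 -2 0;0 0 0 -2 0")

```text
time: 14.4
tool_pos: [0.5596, 0.0025, 0.1148]
orientation: [-0.0, 0.999, 0.054, -0.002]
force: [-6.6, 0.2, 21.0]
grip_width: 0.0003
```

The tool has stopped at z = 114.8 mm (115 expected when shut) and the force has climbed to 21 N, so the clamp is at its stop. I'll back off straight up and check.

Emit:
carry_out(deltas="0 0 0 5 0;0 0 0 25 0;0 0 0 60 0;0 0 0 110 0;0 -20 -60 130 0;0 -40 -120 130 0;0 -40 -160 130 0;0 -40 -160 130 0")

```text
time: 15.4
tool_pos: [0.5193, -0.1603, 0.2446]
orientation: [0.0, 0.999, 0.052, -0.002]
force: [0.3, 0.7, -0.1]
grip_width: 0.0002
```

```bash
python3 - <<'E'
from h import *
for n in('scene','top'):
    p,d=shot(n,n+'7')
    V,U=np.mgrid[:384,:512]; W=world(n,U,V,d); hsv=cv2.cvtColor(p,cv2.COLOR_RGB2HSV)
    m=((hsv[...,0]<6)|(hsv[...,0]>174))&(hsv[...,1]>180)&(d>0)&(W[...,2]>.08)&(W[...,0]>.4); Q=W[m]
    if len(Q)>30: 
        T=Q[Q[:,2]>np.percentile(Q[:,2],90)-.006]; print(n,'red',cv2.minAreaRect((T[:,:2]*1000).astype(np.float32)),np.percentile(T[:,2],[5,50,95]))
    m=(hsv[...,0]>8)&(hsv[...,0]<22)&(hsv[...,1]>170)&(W[...,2]>.03)&(d>0)&(W[...,1]>0)&(W[...,0]>.4); Q=W[m]
    if len(Q): print('amber',len(Q),Q.min(0),Q.max(0),np.percentile(Q[:,2],[50,90,95]),cv2.minAreaRect((Q[:,:2]*1000).astype(np.float32)))
    a=p[190:330,220:400] if n=='scene' else p[120:240,90:270]
    cv2.imwrite(f'pics/{n}7c.png',cv2.resize(a,None,fx=4,fy=4,interpolation=cv2.INTER_CUBIC)[:,:,::-1])
s=manip.read_state(); print(s['tool_pos'],s['force'],s['time'])
E
```

```text
scene red ((563.853271484375, -6.098432540893555), (78.08736419677734, 28.15983009338379), 5.718908786773682) [0.10465191 0.1069246  0.10862776]
amber 227 [0.54496909 0.07922402 0.03912351] [0.5782196  0.10697071 0.08239874] [0.06719633 0.08025226 0.08100579] ((561.9468994140625, 92.23873901367188), (30.83926773071289, 27.96633529663086), 6.852060317993164)
top red ((560.6947021484375, -6.485268592834473), (72.44074249267578, 21.683597564697266), 6.005972862243652) [0.10421286 0.10686687 0.10892367]
amber 81 [0.52286127 0.07491741 0.03133905] [0.58600954 0.11380302 0.08773289] [0.0791664  0.08157345 0.08304949] ((554.749267578125, 93.13758087158203), (65.05078125, 27.564456939697266), 12.839509010314941)
[ 0.51940288 -0.15745078  0.24450277] [ 0.69334774  0.42401605 -1.00221668] 15.5
```

View pics/scene7c.png

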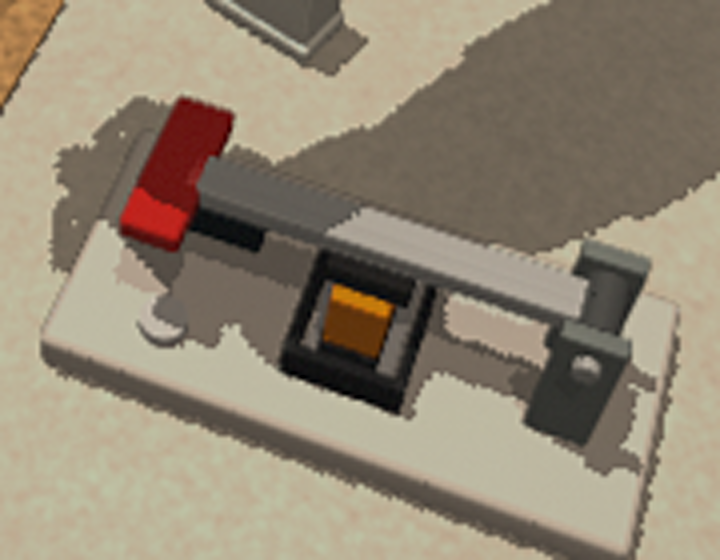

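View pics/top7c.png

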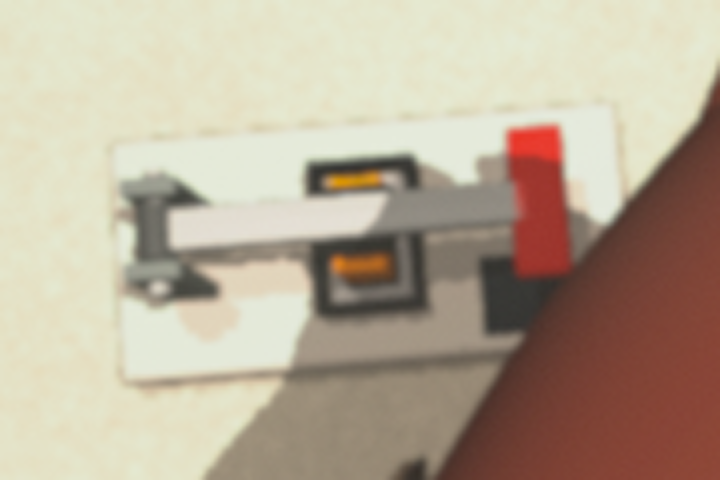

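The clamp is shut: the paddle's top is at 107 mm and the arm is level. The block's top is at about 80–81 mm, so it is pressed about 9–10 mm down, and it is centred and aligned. The robot is well clear, so I'll hand in.

```bash
python3 -c "
from rig import manip
print(manip.close_job())"
```

```text
the job is handed in; nothing more can be done
None
```

The amber block is in the cradle with the clamp shut on it, and I handed the job in at about 15.5 s of the 58 s allowed. No verdict was reported.

**Placing:** I took the smaller amber block from between the green and blue ones on the mat. I lowered it until the cradle floor took its weight (wrist force rose from -1.0 N to +1.9 N), then let go with the clamp still open at about 1.7 rad. It stood about 2 mm from the cradle centre with its top at 90 mm.

**Clamping:** I pushed the clamp along its arc with shut fingers, then pressed from above until it stopped at its limit with 21 N.

**Last checks:**
- **Clamp:** the paddle's top is at 107 mm, which is exactly the shut height, and it stayed there after the fingers backed off.
- **Block:** its top is at 80–81 mm, so it is pressed about 9–10 mm down. Only its two ends showed under the arm, so I read its position from those; the block looks aligned and still.
- **Robot:** the arm was well clear and touching nothing.
- **Disagreement:** the top camera's outline of the amber block (65 mm long, turned 12.8°) did not match the scene camera's 6.9°. It came from only 81 pixels, partly hidden by the arm, and I set it aside in favour of the scene camera and the earlier 6.5° reading.

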